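# Hold the tape machine's roll cover at the loading mark

## Task

The gummed-tape machine has run empty. Clear its feed by swinging the feed lever on its side forward all the way to the stop and letting it spring back to rest; then lift the sprung roll cover by its handle until the pin on the cover's side stands at the black line across the slotted quadrant, and finish still holding it there, so that I can drop in the new roll. Leave the other things on the bench where they are.

Things in the scene. Friction and masses are not known exactly. Their poses are not given: they have to be found in the camera images.
- tape_machine: grey steel lever-operated gummed-tape machine fixed to the bench, 370 long (its x) x 170 wide (its y) x 160 mm high plus an exit lip in front. Origin: centre of its underside. Its x axis points from the tape exit (the front, towards the robot) to the back, y to its left, z up. An inverted clear water bottle 52 mm across stands at its front left (at x -160, y +52 mm), top at 220 mm. The roll well, open under the cover, is at the rear
- feed_lever (a joint): feed lever on the machine's right side (-y): a steel arm with a black hand grip at its end, 160 mm from hub axis to grip axis. Turns about the machine's y. 0 = at rest, leaning 0.35 rad back (to +x) from upright; grows as the grip swings forward (to -x, towards the robot); 1.1 = at its front stop. Sprung to rest, 5 N at the grip rising to 7 N; let go, it returns by itself in about a second
- feed_lever_grip (a point): middle of the lever's hand grip: a black cylinder 26 mm thick and 72 mm long, lying along the machine's y, that points away from the machine; moves with the lever. The lever's arm runs 33 mm outside the machine's side and the grip's middle is 41 mm further out. At rest the grip is 260 mm above the bench, at the stop 227 mm
- feed_lever_hub (a point): centre of the lever's hub, on its hinge axis in the plane of the arm, 110 mm above the bench
- roll_cover (a joint): hinged sheet-steel cover over the roll well, 192 x 178 mm, hinged along the machine's y at its rear (+x) edge; its front edge lifts. 0 = shut, grows as it opens, 1.15 = its limit. Sprung shut: it takes about 6 N at the handle to start and 8 N, square to the cover, at the mark, and it shuts if let go. At the quadrant's black line it reads 0.65 rad (37 degrees)
- roll_cover_handle (a point): middle of the cover's handle: a round steel bar 12 mm thick and 90 mm long along the machine's y, on two posts, its axis 34 mm above the cover's top; 165 mm in front of the hinge axis and 42 mm above it when shut (205 mm above the bench). Moves with the cover
- roll_cover_hinge (a point): middle of the cover's hinge axis, 163 mm above the bench
- roll_cover_pin (a point): 8 mm steel pin on the left side of the cover, 125 mm from the hinge axis, that runs in the quadrant's slot (centre of the pin in the plane of the quadrant). Moves with the cover
- quadrant_mark (a point): the black line across the aluminium slotted quadrant that stands on the machine's left side, 125 mm from the hinge axis; this point is the middle of the line, where the pin's centre must stand
- tape_roll: new roll of paper tape lying flat, 144 mm across, 68 mm high, with a 40 mm bore; left of the machine. Bystander; origin at its underside
- glue_bottle: white glue bottle, 64 mm across, 180 mm tall, upright, right of the machine (100 mm or more from the lever). Bystander; origin at its underside
- hammer: hammer, 280 mm long, lying at the right. Bystander; origin at its underside
- try_square: carpenter's square, wooden stock and 200 mm steel blade, lying at the left. Bystander; origin at its underside
- folding_rule: folded wooden rule 230 x 16 x 12 mm, lying near the robot. Bystander; origin at its underside
- dowel_jar: glass jar with wooden lid, 76 mm across, 103 mm tall, right rear. Bystander; origin at its underside

How it is judged:
On the way, in this order (a step that is already met when the one before it is completed fails the run):
1. the feed lever is swung to its front stop (1.04 rad or more) with the roll cover shut (value of joint feed_lever above 1.04 rad and value of joint roll_cover below 0.1 rad), for 0.1 s.
2. the feed lever is let go and is back at rest (0.08 rad or less), the roll cover still shut (value of joint feed_lever below 0.08 rad and contact force between feed_lever and the fingers below 0.2 N and value of joint roll_cover below 0.1 rad), for 0.2 s.
At the end, for the whole second after the job is handed in: the fingers hold the roll cover (contact force over 2 N) still, with its pin at the black line of the quadrant (cover at 0.65 rad, give or take 0.08, which is 10 mm at the pin), and the feed lever is at rest (below 0.08 rad) (value of joint roll_cover between 0.57 and 0.73 rad and velocity of joint roll_cover between -0.1 and 0.1 rad/s and contact force between roll_cover and the fingers above 2 N and value of joint feed_lever below 0.08 rad); the arm keeps its last pose, push and grip.
It fails at once if one of the bystanders (roll, bottle, hammer, square, rule, jar) is moved more than 25 mm (distance of any of tape_roll, glue_bottle, hammer, try_square, folding_rule, dowel_jar from where it was at the start of the episode above 0.025 m).
It also fails if it takes over 51 s, if anything falls off the work surface, if the arm or the gripper's body presses on something with over 40 N, if the wrist force passes 120 N, or if a joint passes its speed limit or range.

## Robot

A 7-joint arm with a two-finger parallel gripper is mounted at the origin on the work surface. World frame = base frame: x ahead of the robot, y to its left, z up, the work surface at z = 0. Lengths are in m, angles in rad, forces in N, time in s.
With the tool pointing down it reaches from about 0.4 to 0.925 m from the base axis. Payload 5.6 kg.
Tool frame: the origin (TCP) lies at the very end of the fingers, on their centre line; the grasp point (between the pads) lies 19 mm behind it (grasp_offset is the distance from the TCP to the grasp point, in m); z points along the fingers, y is the line along which they close (so a half turn about z gives the same grasp; the last joint's range is limited). The gripper opens to 85 mm and grips with 20 to 120 N. Pads are 22 mm wide; open, the fingers measure 114 mm over their backs; the gripper's body (76 mm by 85 mm) begins 54 mm behind the grasp point. The pads swing forward as they close: fully open they stand 13 mm farther back than shut.
Start: joints at [1.222, 0.468, -0.012, 1.603, 0.006, 1.071, -0.056], TCP at [0.196, -0.62, 0.231] pointing down, gripper open.
Joint ranges: [-2.53, 2.53], [-0.31, 2.02], [-1.57, 1.55], [0.28, 2.44], [-1.29, 4.43], [0.15, 1.84], [-2.92, 2.92]. Speed limits (rad/s): [2.57, 2.57, 3.14, 3.14, 3.14, 3.14, 3.14].

## Interface

Orientations are given as a unit quaternion [w, x, y, z].
In Python, from workcell import * gives the robot as it stands. The module is installed in compiled form; this text tells all that it offers.
- The arm moves only by the tool step_arm, never from a script. Its argument "plan" is a list of rows, each a list of 5 numbers: the closure, from -1 (fully open) to 1 (shut), then the shift along the tool's x, y, z in cm, then the turn about the tool's z in rad. A call has 1 to 10 rows; each row is the pose to reach, as a shift and turn from the pose commanded when the call began, along the tool's axes at that moment; what a row does not reach only later rows make up. A row lasts 1/8 s, in which the tool goes at most 62.5 mm and 10.7 degrees, less where a joint would pass 70% of its speed; a pose out of reach is approached as far as the arm can. A call with a gripper value outside its range is refused whole. The fingers move at their own pace and stop on an object; "squeeze" is the grip in N (left out, the last holds). Time passes only in rows, so rows that repeat a pose let the fingers close. It gives the time, the measured TCP pose, the force, the opening and the grip force at its end, in the units of the state.
- get_obs(): the state, without advancing time (a new reading comes with each control period).
- camera(name): name is "scene" or "top" or "wrist"; returns the picture (480x640x3 uint8, red, green, blue); there is no depth.
- camera_model(name): a dict with "vfov" (degrees; the focal length in pixels is half the picture's height over the tangent of half this angle, whatever the lens; pixels are square), "cx", "cy" (the principal point, pixels), "cam_to_world" (4x4, takes a point from camera to world coordinates). Camera axes: x right, y down, z forward; pixel columns grow to the right and rows downward; lengths in m; the calibration is good to about 2 mm. A picture is of the moment at which its call begins: read the wrist's pose just before it. camera_model takes no time and is no camera call; for the wrist camera it gives the pose at the moment of the call.
- job_done(): hands the job in; it is judged then, once.
The state is a dict: "time": time; "q": joint angles; "dq": joint speeds; "joint_torque": joint torques, N m; "position": TCP position; "ee_rot": TCP orientation; "ft_force": force on the tool from outside, world axes, zero at the start; "moment": the same for the moment, N m; "opening": finger opening in m; "grip_force": force on a finger pad.
Only numpy, scipy, OpenCV 4.12 (cv2) and the standard library are available. Lean on these libraries where they do the work, as an engineer would, in place of code of your own. Each camera call takes 0.05 s, during which the arm holds its last target. There are 200 camera calls.

## Working session

There is one attempt and no reset: what is moved stays moved. The work goes in short steps, Python scripts to look and compute and a tool call to move; the robot and the scene stay as the last step left them, time stands still between calls to the robot, and variables do not carry over. Pictures are saved under pics/ and viewed, at most 10 in all, crops included, and the job is handed in when it is done.

Besides the shell and the picture viewer there is one more tool, called after ">>>" as name(argument=value, ...) on one line, values as JSON. step_arm: Moves the arm, as the interface text tells. Its arguments: {"type":"object","properties":{"plan":{"type":"array","items":{"type":"array","items":{"type":"number"}}},"squeeze":{"type":"number"}},"required":["plan"]}

```bash
mkdir -p pics; python3 - <<'E'
from workcell import *
import cv2,numpy as np
for n in("scene","top"):
    cv2.imwrite(f"pics/{n}0.png",camera(n)[:,:,::-1]); m=camera_model(n); print(n,m["vfov"],m["cx"],m["cy"],np.round(m["cam_to_world"],4).tolist())
o=get_obs();print(o["time"],o["position"],o["ee_rot"],o["opening"])
E
```

```text
scene 42.407515476294144 312.1928493438754 248.18579094772727 [[-0.2723, 0.7479, -0.6053, 1.5776], [0.9621, 0.2013, -0.184, 0.3444], [-0.0157, -0.6325, -0.7744, 1.5309], [0.0, 0.0, 0.0, 1.0]]
top 52.73045536960357 325.67960394517445 236.80563144231937 [[-0.021, -0.9812, 0.192, 0.2532], [-0.9996, 0.024, 0.0131, -0.0011], [-0.0174, -0.1917, -0.9813, 1.6741], [0.0, 0.0, 0.0, 1.0]]
0.1 [ 0.19547313 -0.61937293  0.23041554] [-7.92821807e-04  9.88335895e-01  1.52287552e-01 -1.79213768e-04] 0.08495564231216854
```

View pics/scene0.png

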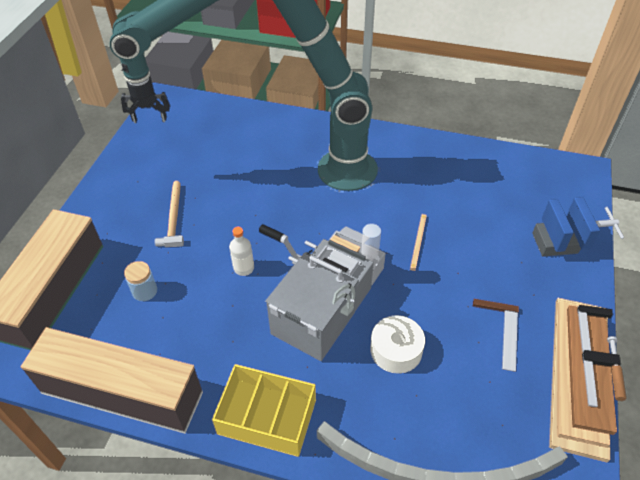

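View pics/top0.png

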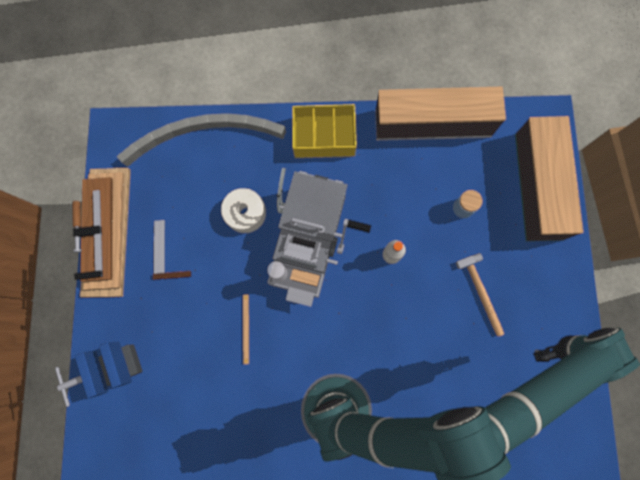

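The scene view shows the machine at about (325,290), with the grip at (272,231) and the glue bottle at (241,252). In the top view the machine is at about (312,235) and the grip at (358,226). I'll enlarge both.

```bash
python3 - <<'E'
import cv2,numpy as np
a=cv2.imread("pics/scene0.png")[215:365,225:425]; b=cv2.imread("pics/top0.png")[160:310,235:435]
r=lambda i:cv2.resize(i,(800,600),interpolation=cv2.INTER_CUBIC)
cv2.imwrite("pics/sc.png",r(a));cv2.imwrite("pics/tc.png",r(b))
E
```

```text
(no output)
```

View pics/sc.png

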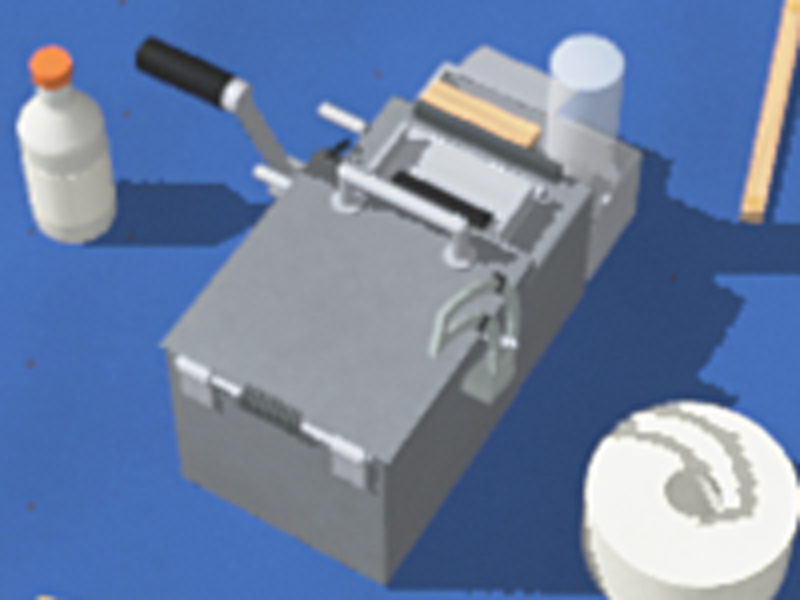

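View pics/tc.png

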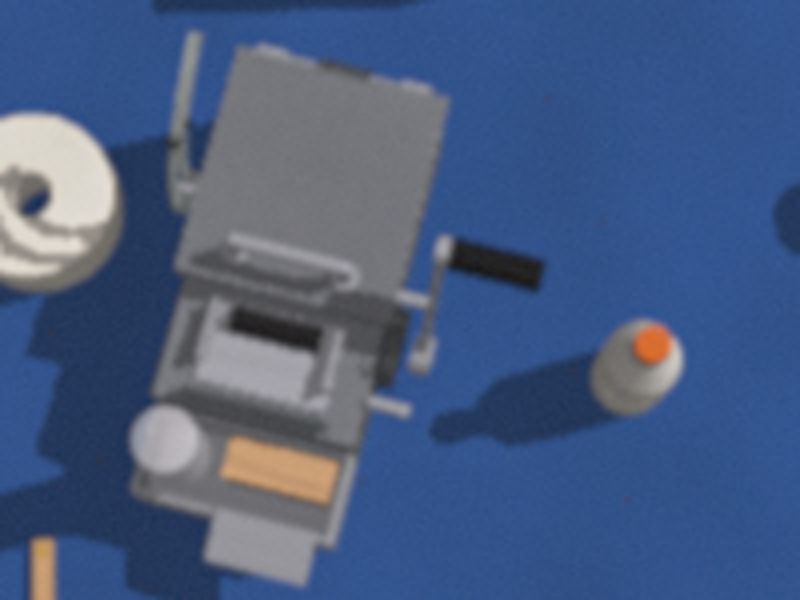

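In the enlarged views:
- **Scene crop:** handle ends at (345,175) and (465,222), grip ends at (150,55) and (230,92), bottle top at (587,62), rear bottom corners at (183,478) and (387,583).
- **Top crop:** handle ends at (232,241) and (352,278), grip ends at (450,252) and (543,275), bottle top at (166,438).

Next I'll fit the machine pose to these points.

```bash
cat > h.py <<'E'
from workcell import *
import numpy as np, cv2
from scipy.optimize import least_squares
from scipy.spatial.transform import Rotation as R
def proj(n,P,m=None):
    m=m or camera_model(n);T=np.linalg.inv(m["cam_to_world"]);p=T[:3,:3]@np.asarray(P)+T[:3,3]
    f=240/np.tan(np.radians(m["vfov"]/2));return np.array([m["cx"]+f*p[0]/p[2],m["cy"]+f*p[1]/p[2]])
def tri(a,b):
    return least_squares(lambda P:np.r_[proj("scene",P)-a,proj("top",P)-b],[.6,0,.2])
S=lambda u,v:np.array([225+u/4-.4,215+v/4-.4]); T=lambda u,v:np.array([235+u/4-.4,160+v/4-.4])
E
python3 - <<'E'
from h import *
def pts(p):
    x,y,a,hub,hin=p;gx=hub+.0549;hx=hin-.165
    W=lambda X,Y,Z:np.array([x+np.cos(a)*X-np.sin(a)*Y,y+np.sin(a)*X+np.cos(a)*Y,Z])
    return [("scene",W(hx,-.045,.205),S(345,175)),("scene",W(hx,.045,.205),S(465,222)),
    ("top",W(hx,.045,.205),T(232,241)),("top",W(hx,-.045,.205),T(352,278)),
    ("scene",W(gx,-.159,.26),S(187,73)),("top",W(gx,-.159,.26),T(497,264)),
    ("scene",W(-.16,.052,.22),S(587,62)),("top",W(-.16,.052,.22),T(166,438)),
    ("scene",W(.185,-.085,0),S(183,478)),("scene",W(.185,.085,0),S(387,583))],W
f=lambda p:np.concatenate([proj(n,P)-u for n,P,u in pts(p)[0]])
r=least_squares(f,[.6,.05,-.2,0,.18],loss="soft_l1");print(r.x.round(4),r.fun.reshape(-1,2).round(1).tolist())
_,W=pts(r.x)
print("handle",W(r.x[4]-.165,0,.205),"grip",W(r.x[3]+.0549,-.159,.26),"hub",W(r.x[3],-.118,.11))
t=tri(S(187,73),T(497,264));print("grip tri",t.x,t.cost)
t=tri((S(345,175)+S(465,222))/2,(T(292,260)));print("handle tri",t.x,t.cost)
t=tri(S(52,65),T(653,343));print("cap",t.x,t.cost)
E
```

```text
[ 0.5692  0.0813 -0.2612 -0.0207  0.1799] [[-0.1, -1.4], [-1.3, -0.0], [-0.2, 0.6], [-2.1, -2.1], [-0.7, -0.2], [-0.3, 0.2], [0.7, -5.1], [-0.8, 4.6], [-0.7, 2.1], [-0.5, 2.5]]
handle [0.58359747 0.07745134 0.205     ] grip [ 0.56115009 -0.08112996  0.26      ] hub [ 0.51869775 -0.02734513  0.11      ]
grip tri [ 0.56122352 -0.08057616  0.25965413] 0.2524386934674246
handle tri [0.58137726 0.0769474  0.19873604] 0.7718343145417936
cap [ 0.51299969 -0.20526044  0.17673603] 0.20129495776606932
```

```bash
cat >> h.py <<'E'
def to(P,yaw=None):
    """world target -> tool-axis shift in cm, turn (yaw = world angle of tool y)"""
    o=get_obs();w,x,y,z=o["ee_rot"];M=R.from_quat([x,y,z,w]).as_matrix()
    d=M.T@(np.asarray(P)-o["position"])*100;cy=np.arctan2(M[1,1],M[0,1])
    t=None if yaw is None else (cy-yaw+np.pi/2)%np.pi-np.pi/2
    print("t%.2f pos"%o["time"],o["position"].round(4),"yaw",round(cy,3),"shift",d.round(2),"turn",t,"F",np.round(o["ft_force"],1),"open",round(o["opening"],4),"q",np.round(o["q"],2))
E
python3 -c "
from h import *
to([.625,-.098,.37],-.26)"
```

```text
t0.10 pos [ 0.1955 -0.6194  0.2304] yaw -1.265 shift [ 56.65 -36.81 -13.91] turn -1.0050314947667518 F [ 0.1 -0.2  0.2] open 0.085 q [ 1.22  0.47 -0.01  1.6   0.01  1.07 -0.06]
```

>>> step_arm(plan=[[1,5,-3,-6,-0.15],[1,10,-6,-12,-0.3],[1,15,-9.5,-14,-0.45],[1,20,-13,-14,-0.6],[1,25,-16,-14,-0.75],[1,30,-19.5,-14,-0.9],[1,35,-22.5,-14,-1],[1,40,-26,-14,-1],[1,45,-29,-14,-1],[1,50,-32.5,-14,-1]], squeeze=40)

```text
time: 1.35
position: [0.5638, -0.1728, 0.371]
ee_rot: [-0.0, 0.795, 0.607, -0.0]
ft_force: [1.4, -0.3, -0.8]
opening: 0.0
grip_force: 0.0
```

```bash
python3 -c "
from h import *
to([.625,-.098,.37],-.26)
m=camera_model('wrist');cv2.imwrite('pics/w1.png',camera('wrist')[:,:,::-1])
print(proj('wrist',[.561,-.081,.26],m),proj('wrist',[.5836,.0774,.205],m))"
```

```text
t1.35 pos [ 0.5638 -0.1728  0.371 ] yaw -0.266 shift [8.83 3.94 0.09] turn -0.005808917609270381 F [ 1.4 -0.3 -0.8] open 0.0 q [ 0.61  0.3  -0.47  1.55  0.14  1.32 -0.14]
[283.35437893 110.68036058] [ 257.66847455 -115.87504065]
```

View pics/w1.png

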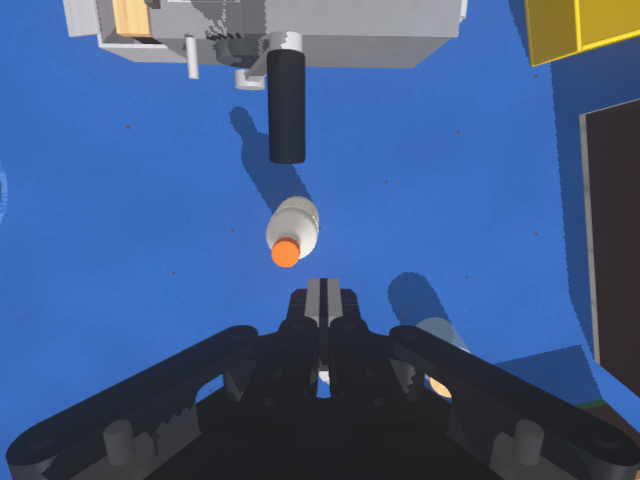

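The wrist picture shows the grip at (287,106), against a predicted (283,111). The estimate is good to a few mm and the tool is aligned with the machine. I'll go behind the grip and down.

>>> step_arm(plan=[[1,4.5,1.5,0,0],[1,8.8,2.9,0,0],[1,8.8,2.9,5,0],[1,8.8,2.9,10,0],[1,8.8,2.9,14.8,0],[1,8.8,2.9,14.8,0]])

```text
time: 2.15
position: [0.6112, -0.0971, 0.2192]
ee_rot: [-0.003, 0.794, 0.607, -0.003]
ft_force: [-0.9, -0.1, 0.7]
opening: 0.0001
grip_force: 0.0
```

```bash
python3 -c "
from h import *
to([.614,-.095,.222],-.262)"
```

```text
t2.15 pos [ 0.6112 -0.0971  0.2192] yaw -0.265 shift [ 0.27  0.22 -0.28] turn -0.002983800474251508 F [-0.9 -0.1  0.7] open 0.0001 q [ 0.45  0.48 -0.47  1.66  0.24  1.06 -0.36]
```

>>> step_arm(plan=[[1,0,-2,-0.3,0],[1,0,-4,-0.5,0],[1,0,-6,-0.8,0],[1,0,-8,-0.8,0],[1,0,-10,-0.6,0],[1,0,-12,-0.2,0],[1,0,-14,0.4,0],[1,0,-16,1,0],[1,0,-17.5,1.5,0],[1,0,-18,1.7,0]])

```text
time: 3.4
position: [0.4453, -0.049, 0.2109]
ee_rot: [0.005, 0.794, 0.608, 0.005]
ft_force: [8.5, 1.8, 3.1]
opening: -0.0
grip_force: 3.3
```

```bash
python3 -c "
from h import *
to([.614,-.095,.222],-.262)
m=camera_model('scene');cv2.imwrite('pics/s2.png',cv2.resize(camera('scene')[190:310,200:360],(800,600))[:,:,::-1])"
```

```text
t3.40 pos [ 0.4453 -0.049   0.2109] yaw -0.264 shift [-0.03 17.5  -0.87] turn -0.0023012278096157246 F [8.5 1.8 3.1] open -0.0 q [ 0.53  0.19 -0.54  2.08  0.13  0.89 -0.35]
```

View pics/s2.png

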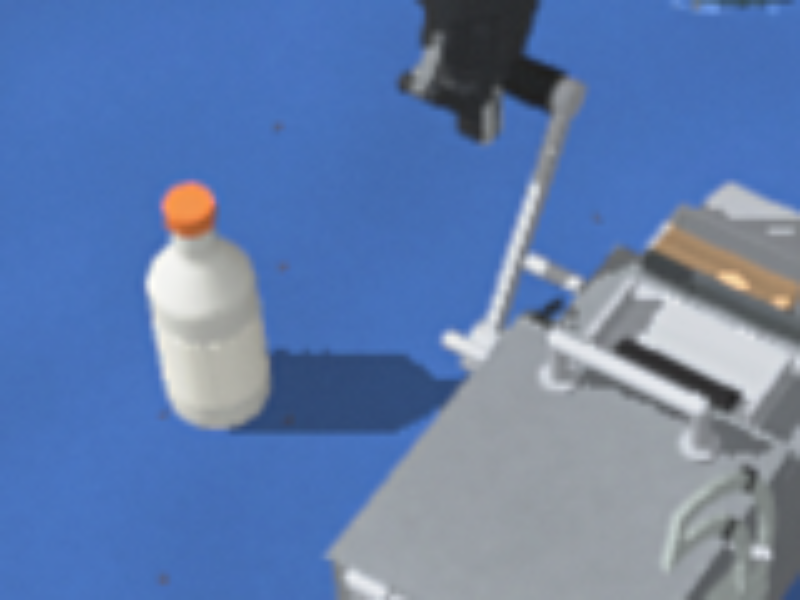

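The fingers carry the grip forward at (480,95), and the force of about 8.5 N shows only the spring. I'll push on to the stop.

>>> step_arm(plan=[[1,0,-0.7,0.2,0],[1,0,-1.4,0.4,0],[1,0,-1.4,0.4,0]])

```text
time: 3.82
position: [0.4343, -0.0464, 0.2058]
ee_rot: [0.006, 0.794, 0.608, 0.007]
ft_force: [16.9, -1.0, -12.3]
opening: 0.0
grip_force: 8.2
```

>>> step_arm(plan=[[1,0,-0.8,0,0],[1,0,-0.8,0,0],[1,0,-0.8,0,0]])

```text
time: 4.2
position: [0.4295, -0.0454, 0.2065]
ee_rot: [0.008, 0.794, 0.607, 0.009]
ft_force: [24.3, -4.9, -16.3]
opening: 0.0002
grip_force: 11.9
```

>>> step_arm(plan=[[1,0,-0.8,0,0],[1,0,-1.2,0,0],[1,0,-1.2,0,0]])

```text
time: 4.58
position: [0.429, -0.0451, 0.2094]
ee_rot: [0.017, 0.795, 0.607, 0.019]
ft_force: [53.4, -14.4, -35.2]
opening: 0.0003
grip_force: 26.8
```

```bash
python3 - <<'E'
from h import *
to([.614,-.095,.222],-.262)
x,y,a,hub=.5692,.0813,-.2612,-.0207
for t in(.9,1.0,1.1):
    g=hub-.16*np.sin(t-.35);z=.11+.16*np.cos(t-.35)
    for Y in(-.118,-.159,-.195):
        P=[x+np.cos(a)*g-np.sin(a)*Y,y+np.sin(a)*g+np.cos(a)*Y,z];print(t,Y,((proj("scene",P)-[200,190])*5+2).round(),np.round(P,3))
cv2.imwrite('pics/s3.png',cv2.resize(camera('scene')[190:310,200:360],(800,600))[:,:,::-1])
E
```

```text
t4.58 pos [ 0.429  -0.0451  0.2094] yaw -0.267 shift [ 0.07 19.2  -0.31] turn -0.005133747166206515 F [ 53.4 -14.4 -35.2] open 0.0003 q [ 0.54  0.14 -0.55  2.14  0.11  0.84 -0.34]
0.9 -0.118 [552.  98.] [ 0.438 -0.006  0.246]
0.9 -0.159 [490.  71.] [ 0.427 -0.045  0.246]
0.9 -0.195 [437.  48.] [ 0.418 -0.08   0.246]
1.0 -0.118 [564.  94.] [ 0.425 -0.002  0.237]
1.0 -0.159 [503.  68.] [ 0.415 -0.042  0.237]
1.0 -0.195 [450.  45.] [ 0.405 -0.077  0.237]
1.1 -0.118 [575.  92.] [0.413 0.001 0.227]
1.1 -0.159 [514.  66.] [ 0.403 -0.039  0.227]
1.1 -0.195 [462.  44.] [ 0.393 -0.074  0.227]
```

View pics/s3.png

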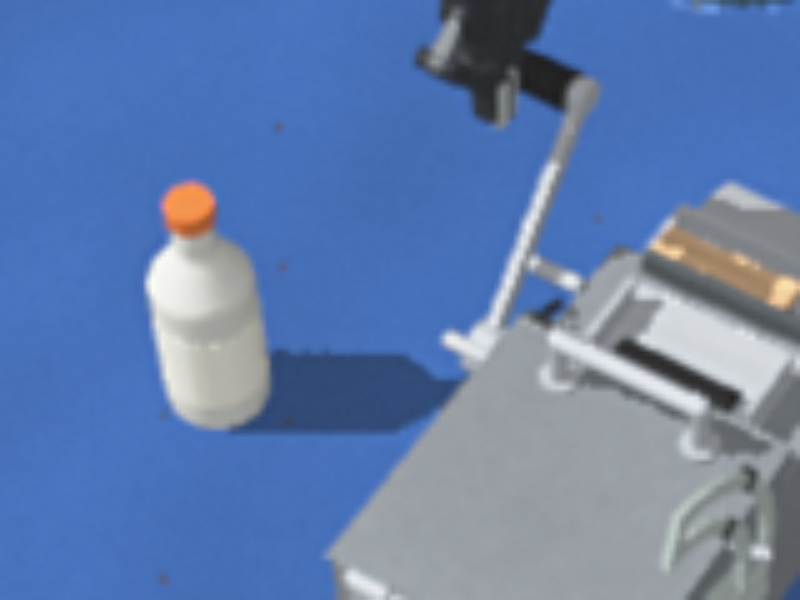

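The force climbs to 53 N with no motion, and the arm's end sits at (580,92), as predicted for 1.1 rad. The lever is at its stop, so I'll let it spring back by walking the fingers back ahead of it.

>>> step_arm(plan=[[1,0,2,-0.5,0],[1,0,4.5,-1,0],[1,0,7,-1.5,0],[1,0,9.5,-1.8,0],[1,0,12,-1.8,0],[1,0,14.5,-1.8,0],[1,0,17,-1.8,0],[1,0,19.5,-1.8,0],[1,0,22,-1.8,0],[1,0,23,-1.8,0]])

```text
time: 5.88
position: [0.6314, -0.1016, 0.2225]
ee_rot: [0.001, 0.795, 0.607, 0.001]
ft_force: [-1.1, 0.3, -0.3]
opening: 0.0003
grip_force: 0.0
```

>>> step_arm(plan=[[1,0,0,0,0],[1,0,0,-5,0],[1,0,0,-10,0],[1,0,0,-15,0],[-0.2,0,0,-15,0]])

```text
time: 6.5
position: [0.6305, -0.1002, 0.376]
ee_rot: [0.003, 0.794, 0.608, 0.003]
ft_force: [-0.2, 0.4, -0.5]
opening: 0.0172
grip_force: 0.0
```

```bash
python3 - <<'E'
from h import *
to([.584,.077,.33],-.262)
cv2.imwrite('pics/s4.png',cv2.resize(camera('scene')[190:310,200:360],(800,600))[:,:,::-1])
E
```

```text
t6.50 pos [ 0.6305 -0.1002  0.376 ] yaw -0.264 shift [15.89 -9.17  4.53] turn -0.002427166853866458 F [-0.2  0.4 -0.5] open 0.0172 q [ 0.46  0.39 -0.5   1.43  0.19  1.36 -0.31]
```

View pics/s4.png

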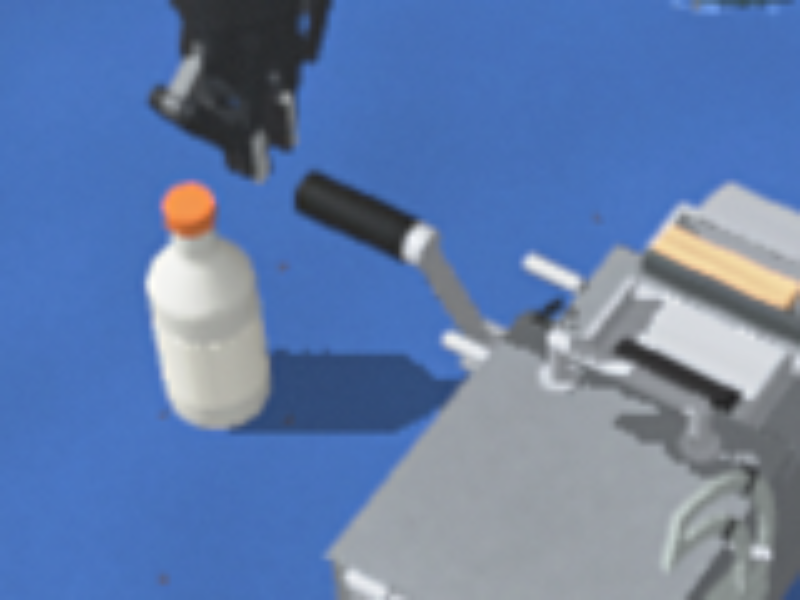

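The lever is back at rest, with its grip at (355,215) as before. Now to above the handle.

>>> step_arm(plan=[[-0.2,4,-2.5,0,0],[-0.2,8,-5,0,0],[-0.2,12,-7.5,0,0],[-0.2,15,-9.2,1,0],[-0.2,15,-9.2,4,0],[-0.2,15,-9.2,6,0],[-0.2,15,-9.2,6,0]])

```text
time: 7.42
position: [0.5779, 0.0674, 0.3076]
ee_rot: [-0.001, 0.794, 0.608, -0.003]
ft_force: [-0.3, -0.4, 0.9]
opening: 0.0513
grip_force: 0.0
```

```bash
python3 - <<'E'
from h import *
to([.5836,.0774,.186],-.262)
m=camera_model('wrist')
cv2.imwrite('pics/w5.png',camera('wrist')[:,:,::-1])
x,y,a=.5692,.0813,-.2612
for Y in(-.045,0,.045): print(Y,proj('wrist',[x+np.cos(a)*.0149-np.sin(a)*Y,y+np.sin(a)*.0149+np.cos(a)*Y,.205],m))
o=get_obs()["position"]
for z in (o[2],.205): print(proj('wrist',[o[0],o[1],z],m))
E
```

```text
t7.42 pos [0.5779 0.0674 0.3076] yaw -0.265 shift [ 1.14  0.36 12.15] turn -0.002660469010258959 F [-0.3 -0.4  0.9] open 0.0513 q [ 0.27  0.35 -0.56  1.65  0.2   1.2  -0.61]
-0.045 [326.38282061 276.72497765]
0 [326.37034614 220.05200945]
0.045 [326.35657393 157.48325843]
[323.0421906  296.63428717]
[323.72570013 234.00844749]
```

View pics/w5.png

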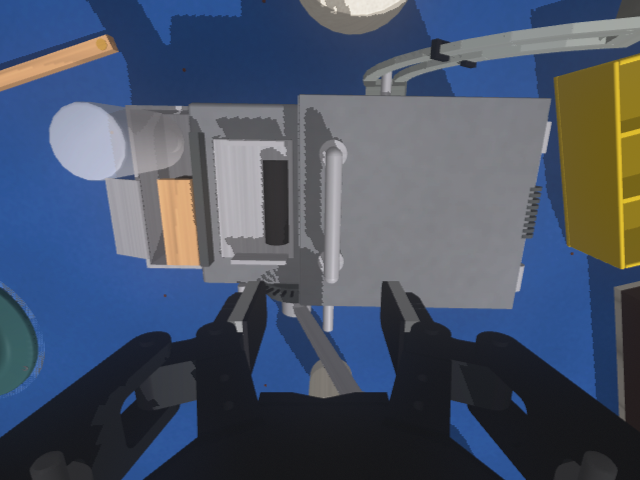

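The handle bar runs along column 334, from row 147 to 282, so its middle is about (334,215). That is 7 mm further back and 14 mm further along the bar than the tool, so I'll correct by that and descend.

>>> step_arm(plan=[[-0.2,1.3,0.7,2,0],[-0.2,1.3,0.7,5,0],[-0.2,1.3,0.7,8,0],[-0.2,1.3,0.7,10.5,0],[-0.2,1.3,0.7,11.8,0],[-0.2,1.3,0.7,11.8,0]])

```text
time: 8.22
position: [0.59, 0.0789, 0.1913]
ee_rot: [-0.001, 0.794, 0.608, -0.001]
ft_force: [-0.0, -1.1, 0.2]
opening: 0.0513
grip_force: 0.0
```

```bash
python3 - <<'E'
from h import *
to([.590,.077,.186],-.262)
E
```

```text
t8.22 pos [0.59   0.0789 0.1913] yaw -0.265 shift [-0.19  0.06  0.53] turn -0.0026584954525732396 F [-0.  -1.1  0.2] open 0.0513 q [ 0.21  0.48 -0.53  1.75  0.29  0.99 -0.69]
```

>>> step_arm(plan=[[0,0,0,0.3,0],[1,0,0,0.3,0],[1,0,0,0.3,0],[1,0,0,0.3,0],[1,0,0,0.3,0],[1,0,0,0.3,0],[1,0,0,0.3,0]], squeeze=60)

```text
time: 9.1
position: [0.5874, 0.0794, 0.1898]
ee_rot: [-0.002, 0.794, 0.608, -0.002]
ft_force: [-8.5, 0.6, 6.0]
opening: 0.0102
grip_force: 58.5
```

```bash
python3 - <<'E'
from h import *
to([.590,.077,.186],-.262)
E
```

```text
t9.10 pos [0.5874 0.0794 0.1898] yaw -0.265 shift [-0.17  0.31  0.38] turn -0.002813047804975044 F [-8.5  0.6  6. ] open 0.0102 q [ 0.21  0.48 -0.53  1.75  0.28  0.99 -0.69]
```

The bar is gripped, with a 10.2 mm opening and 58 N. I'll follow the cover's arc.

>>> step_arm(plan=[[1,0,0.0,-0.8,0],[1,0,0.3,-1.6,0],[1,0,0.6,-2.4,0],[1,0,1.0,-3.2,0],[1,0,1.4,-4.0,0],[1,0,1.8,-4.7,0],[1,0,2.3,-5.4,0],[1,0,2.7,-6.1,0],[1,0,3.3,-6.8,0],[1,0,3.8,-7.4,0]])

```text
time: 10.35
position: [0.6227, 0.0693, 0.2628]
ee_rot: [-0.003, 0.794, 0.608, -0.004]
ft_force: [-14.1, 1.8, 0.8]
opening: 0.0096
grip_force: 58.4
```

```bash
cat >> h.py <<'E'
def ang():
    o=get_obs();d=o["position"]-np.array([.5874,.0794,.1898]);X=d@[np.cos(-.2612),np.sin(-.2612),0];Z=d[2]
    print("dx,dz mm",X*1e3,Z*1e3,"theta",np.arctan2(.042+Z,.165-X)-.249,"rad",np.hypot(.042+Z,.165-X),"open",o["opening"],"grip",o["grip_force"],"F",o["ft_force"],"t",o["time"])
E
python3 -c "
from h import *
ang()"
```

```text
dx,dz mm 36.693060501002826 72.96649186428087 theta 0.4816157750975716 rad 0.17227874208729027 open 0.00956995558815193 grip 58.43924939632416 F [-14.08465207   1.76477843   0.81439656] t 10.35
```

>>> step_arm(plan=[[1,0,0.5,-0.5,0],[1,0,1.1,-1.0,0],[1,0,1.7,-1.5,0],[1,0,2.2,-1.8,0],[1,0,2.2,-1.8,0],[1,0,2.2,-1.8,0]])

```text
time: 11.1
position: [0.6422, 0.0637, 0.2831]
ee_rot: [-0.003, 0.794, 0.608, -0.006]
ft_force: [-23.6, -0.0, 13.8]
opening: 0.0097
grip_force: 59.1
```

```bash
python3 - <<'E'
from h import *
ang()
# predicted mark and pin heights: fitted pin check by picture
i=camera('scene')[225:315,270:390];cv2.imwrite('pics/s6.png',cv2.resize(i,(800,600),interpolation=cv2.INTER_CUBIC)[:,:,::-1])
E
```

```text
dx,dz mm 56.997374689263154 93.31778725547387 theta 0.6481901694951254 rad 0.17313425606080707 open 0.009700284097320466 grip 59.089189767837524 F [-2.35949109e+01 -6.99105491e-05  1.38148121e+01] t 11.1
```

View pics/s6.png

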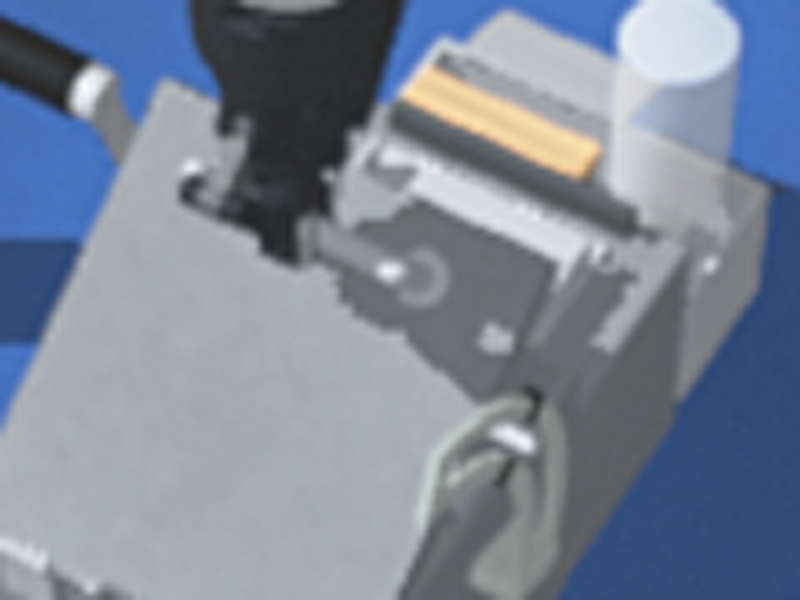

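The pin, at (515,438), sits on the black line, which runs from (538,395) to (500,475). The cover reads about 0.65 rad and the lever is at rest. I'll let it settle, then hand in.

>>> step_arm(plan=[[1,0,0,0,0],[1,0,0,0,0],[1,0,0,0,0],[1,0,0,0,0]])

```text
time: 11.65
position: [0.6422, 0.0637, 0.2831]
ee_rot: [-0.003, 0.794, 0.608, -0.006]
ft_force: [-24.1, -0.9, 13.1]
opening: 0.0098
grip_force: 59.1
```

```bash
python3 - <<'E'
from h import *
ang();o=get_obs();d=o["position"]
if abs(d[2]-.2831)<.004 and np.abs(o["dq"]).max()<.02: print(job_done())
E
```

```text
dx,dz mm 56.96402975078766 93.28107194156007 theta 0.6479073415769505 rad 0.17312636798981906 open 0.009804827681059048 grip 59.081021547317505 F [-24.07311684  -0.8861468   13.0608599 ] t 11.65
the job is handed in; nothing more can be done
None
```

The job is handed in at 11.65 s: I swung the feed lever to its stop and it sprang back to rest, and the gripper now holds the roll cover still with its pin on the black line (about 0.65 rad); the verdict was not shown.

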